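Put the tumbler on the cup dryer and switch it to warm

TASK

The rinsed mint-green tumbler lies next to the cup dryer, which is off (its red key is down). Set the tumbler upside down over the dryer's upright air post, lowering it until its rim sits flat in the drip dish rather than letting it drop, and then start warm air: press the amber key fully home so that it stays down and the red key pops up. Leave the blue and white keys up and do not push the other goods on the counter about.

Things in the scene. Friction and masses are not known exactly. Their poses are not given: they have to be found in the camera images.
- dryer: fixed cup dryer: cream case 300 mm wide (its y), 130 mm deep (x), deck 55 mm above the table. Origin: centre of its underside; x to its back, y to its left, z up. Right: round steel drip dish with the grey air post. Left: bank of four keys along y, 32 mm pitch, at y = 126 (always red), 94, 62, 30 mm, x = -12 mm; amber, blue and white come in any order. Red starts down, the others up
- dryer_seat (a point): centre of the drip dish's floor, on the axis of the air post, 57.5 mm above the table (dryer frame 0, -95, 57.5 mm); axes parallel to the dryer's. The floor is 47 mm in radius inside a thin raised lip. The tumbler's rim ends on this floor
- post_top (a point): top of the upright air post on its axis, 143 mm above the table (85.5 mm above the dish floor). The post is 42 mm thick at the foot (lowest 8 mm), 26 mm along the stem, 35 mm at the chamfered cap on top
- tumbler: loose mint-green eight-sided tumbler, 60 mm across flats, 110 mm long, wall 3 mm (54 mm clear inside), bottom 5 mm, about 0.14 kg, rigid. Origin: middle of its axis; y runs from the closed bottom (y = -55 mm) to the open mouth (+55 mm). It starts lying on a flat, origin 30 mm up, mouth roughly toward the dryer, z up; the two upright flats face its +x and -x: grip across these
- tumbler_mouth (a point): centre of the tumbler's open mouth, in the plane of its rim
- tumbler_bottom (a point): centre of the outside of the tumbler's closed bottom
- key_red (a joint): slide joint of the red (off) key: 0 = up (top face 20 mm over the deck), about 0.0115 = latched down, 0.0148 = bottom stop. Pushed right down (4 to 5 N, then the stop) it catches and stays down; the key that was down pops up by itself. Pushed less than 12 mm it springs back
- key_amber (a joint): slide joint of the amber (warm air) key: 0 = up (top face 20 mm over the deck), about 0.0115 = latched down, 0.0148 = bottom stop. Pushed right down (4 to 5 N, then the stop) it catches and stays down; the key that was down pops up by itself. Pushed less than 12 mm it springs back
- key_blue (a joint): slide joint of the blue (cool air) key: 0 = up (top face 20 mm over the deck), about 0.0115 = latched down, 0.0148 = bottom stop. Pushed right down (4 to 5 N, then the stop) it catches and stays down; the key that was down pops up by itself. Pushed less than 12 mm it springs back
- key_white (a joint): slide joint of the white (slow fan) key: 0 = up (top face 20 mm over the deck), about 0.0115 = latched down, 0.0148 = bottom stop. Pushed right down (4 to 5 N, then the stop) it catches and stays down; the key that was down pops up by itself. Pushed less than 12 mm it springs back
- key_red_top (a point): centre of the top face of the red key, 27 mm along dryer y by 46 mm along dryer x; goes down with the key; axes parallel to the dryer's; 75 mm above the table when up
- key_amber_top (a point): centre of the top face of the amber key, 27 mm along dryer y by 46 mm along dryer x; goes down with the key; axes parallel to the dryer's; 75 mm above the table when up
- key_blue_top (a point): centre of the top face of the blue key, 27 mm along dryer y by 46 mm along dryer x; goes down with the key; axes parallel to the dryer's; 75 mm above the table when up
- key_white_top (a point): centre of the top face of the white key, 27 mm along dryer y by 46 mm along dryer x; goes down with the key; axes parallel to the dryer's; 75 mm above the table when up
- ball_dispenser: fixed red gum-ball dispenser behind the dryer, 170 mm deep (x) by 150 mm wide (y), 335 mm tall; origin at the centre of its underside. Keep the arm clear of it and of the tall timber chest and goods display to its left, whose front stands about 60 mm before this origin
- mint_box_0: loose red carton, 49x73x122 mm, standing; origin at the centre of its underside; bystander
- mint_box_1: loose brown carton, 55x63x102 mm, standing; origin at the centre of its underside; bystander
- price_stamp: loose wooden hand stamp, 33x58x76 mm, standing; origin at the centre of its underside; bystander
- choc_bar_1: loose green wrapped chocolate bar, 52x150x12 mm, lying flat; origin at the centre of its underside; bystander
Things that resemble listed ones, but are neither listed nor needed, are in the scene too. What is shaped like the tumbler but purple is not meant.

How it is judged:
By the outcome, as a careful person would: the job done as asked, in the order asked, and still so for the second after the job is handed in, with the robot touching nothing.
It also fails if it takes over 48 s, if anything falls off the work surface, if the arm or the gripper's body presses on something with over 40 N, if the wrist force passes 120 N, or if a joint passes its speed limit or range.

ROBOT

A 6-joint arm with a two-finger parallel gripper is mounted at the origin on a cart in front of the work surface, level with it; the furniture and walls round the work are solid. World frame = base frame: x ahead of the robot, y to its left, z up, the work surface at z = 0. Lengths are in m, angles in rad, forces in N, time in s.
With the tool pointing down it reaches from about 0.325 to 0.85 m from the base axis. Payload 15.5 kg.
Tool frame: the origin (TCP) lies midway between the tips of the shut fingers; the grasp point (between the pads) lies 19 mm behind it; z points along the fingers, y is the line along which they close (so a half turn about z gives the same grasp; the last joint's range is limited). The gripper opens to 91 mm and grips with 3 to 60 N. Pads are 32 mm wide; open, the fingers measure 118 mm over their backs; the gripper's body (76 mm by 178 mm) begins 60 mm behind the grasp point.
Start: joints at [1.069, 0.494, 1.345, -0, 1.302, -0.096], TCP at [0.247, 0.574, 0.214] pointing down, gripper open.
Joint ranges: [-2.91, 2.91], [-0.82, 2.16], [0.22, 2.67], [-1.22, 4.37], [0.12, 2.79], [-3.08, 3.08]. Speed limits (rad/s): [1.89, 1.89, 2.57, 3.01, 3.01, 3.01].

INTERFACE

Orientations are given as a unit quaternion [w, x, y, z].
In Python, from bench import ctrl, viewer gives the robot as it stands.
- The arm moves only by the tool carry_out, never from a script. Its argument "rows" is a list of rows, each a list of 7 numbers: the finger opening in mm, from 0 to 91.2, then the shift along the tool's x, y, z in units of 30 mm (1.0 is 30 mm), then the turn, a rotation vector about the tool's x, y, z in units of 6 degrees (1.0 is 6 degrees). In form: [[claw, dx, dy, dz, rx, ry, rz], ...]. A call has 1 to 20 rows; each row is the pose to reach, as a shift and turn from the pose commanded when the call began, along the tool's axes at that moment; what a row does not reach only later rows make up. A row lasts 1/12 s, in which the tool goes at most 41.7 mm and 7.16 degrees, less where a joint would pass 70% of its speed; a pose out of reach is approached as far as the arm can. A call with a gripper value outside its range is refused whole. The fingers move at their own pace and stop on an object; the grip force is fixed at half the most. Time passes only in rows, so rows that repeat a pose let the fingers close. It gives the time, the measured TCP pose, the force, the opening and the grip force at its end, in the units of the state.
- ctrl.get_state(): the state, without advancing time (a new reading comes with each control period).
- viewer.capture(name): name is "scene" or "top" or "wrist"; returns (picture, depth): 420x560x3 uint8, red, green, blue; 420x560 float32, m along the optical axis (not along the pixel's ray), 0 where there is no reading.
- viewer.camera_params(name): a dict with "intrinsics" (3x3 intrinsics, pixels), "extrinsics" (4x4, takes a point from camera to world coordinates); the wrist camera has in their place "mount" (4x4, takes a point from camera to tool coordinates, whose origin is the TCP and whose axes are the flange's). Camera axes: x right, y up, looking along -z (the intrinsics and any distortion apply to the point x, -y, -z); pixel columns grow to the right and rows downward; lengths in m; the calibration is good to about 2 mm. A picture is of the moment at which its call begins: read the wrist's pose just before it. camera_params takes no time and is no camera call.
- ctrl.job_done(): hands the job in; it is judged then, once.
The state is a dict: "time": time; "joint_pos": joint angles; "joint_vel": joint speeds; "effort": joint torques, N m; "ee_pos": TCP position; "tool_rot": TCP orientation; "ft_force": force on the tool from outside, world axes, zero at the start; "wrist_torque": the same for the moment, N m; "gripper_width": finger opening in m; "gripper_force": force on a finger pad.
Only numpy, scipy, OpenCV 4.12 (cv2) and the standard library are available. Lean on these libraries where they do the work, as an engineer would, in place of code of your own. Each camera call takes 0.05 s, during which the arm holds its last target. There are 200 camera calls.

## Working session

There is one attempt and no reset: what is moved stays moved. The work goes in short steps, Python scripts to look and compute and a tool call to move; the robot and the scene stay as the last step left them, time stands still between calls to the robot, and variables do not carry over. Pictures are saved under pics/ and viewed, at most 10 in all, crops included, and the job is handed in when it is done.

Besides the shell and the picture viewer there is one more tool, called after "Emit:" as name(argument=value, ...) on one line, values as JSON. carry_out: Moves the arm, as the interface text tells. Its arguments: {"type":"object","properties":{"rows":{"type":"array"}},"required":["rows"]}

```bash
mkdir -p pics; ls
cat > h.py <<'E'
import numpy as np, cv2
from scipy.spatial.transform import Rotation as R
from bench import ctrl, viewer
def pose():
    s=ctrl.get_state(); q=s["tool_rot"]; T=np.eye(4); T[:3,:3]=R.from_quat([q[1],q[2],q[3],q[0]]).as_matrix(); T[:3,3]=s["ee_pos"]; return s,T
def cam(n):
    s,T=pose(); im,d=viewer.capture(n); p=viewer.camera_params(n)
    E=p["extrinsics"] if n!="wrist" else T@np.array(p["mount"])
    K=np.array(p["intrinsics"]); E=np.array(E)
    v,u=np.mgrid[:420,:560]
    P=np.stack([(u-K[0,2])/K[0,0]*d,-(v-K[1,2])/K[1,1]*d,-d],-1)@E[:3,:3].T+E[:3,3]
    P[d==0]=np.nan
    return im,d,P,K,E
def save(n,im): cv2.imwrite("pics/"+n+".png",im[...,::-1])
E
python3 - <<'E'
from h import *
s,T=pose(); print(s); print(viewer.camera_params("top").keys())
out=[]
for n in("scene","top"):
    im,d,P,K,E=cam(n); np.savez(n+".npz",im=im,P=P,K=K,E=E,d=d); out.append(im); print(n,K,E,(d>0).mean())
save("a",cv2.resize(np.vstack(out),(560,840))[:420]); save("b",out[1])
E
```

```text
pics
{'time': 0.0, 'joint_pos': array([ 1.06950329e+00,  4.94201902e-01,  1.34610857e+00,  4.58444892e-06,
        1.30252037e+00, -9.55071267e-02]), 'joint_vel': array([-0.00039071,  0.00270955,  0.00110917,  0.00056898,  0.00087854,
       -0.00074556]), 'effort': array([-2.14958862e-03, -8.78833079e+01, -3.81865203e+01,  7.07086246e-02,
        5.32750622e-02, -7.80261666e-05]), 'ee_pos': array([0.24653129, 0.57391413, 0.21333428]), 'tool_rot': array([-1.84120110e-04,  2.01504339e-01,  9.79487426e-01, -5.91084140e-04]), 'ft_force': array([-0.15387368, -0.04248615,  0.26775921]), 'wrist_torque': array([0.04758825, 0.0166319 , 0.0112593 ]), 'gripper_force': 0.0, 'gripper_width': 0.09127953760539277}
dict_keys(['intrinsics', 'extrinsics'])
scene [[389.8161119    0.         281.45393749]
 [  0.         389.8161119  211.46226214]
 [  0.           0.           1.        ]] [[ 0.8383904   0.25919133 -0.4795012  -0.06461425]
 [-0.54456474  0.360424   -0.75732673 -0.97846187]
 [-0.02346878  0.89605491  0.44332248  0.68871633]
 [ 0.          0.          0.          1.        ]] 0.8833673469387755
top [[386.32528934   0.         283.34574783]
 [  0.         386.32528934 210.88231733]
 [  0.           0.           1.        ]] [[ 8.25974477e-03  9.78402583e-01 -2.06543367e-01  2.99655113e-01]
 [-9.99965370e-01  8.29171462e-03 -7.10861541e-04 -2.43701058e-03]
 [ 1.01708989e-03  2.06542086e-01  9.78437189e-01  1.29962682e+00]
 [ 0.00000000e+00  0.00000000e+00  0.00000000e+00  1.00000000e+00]] 0.9962372448979592
```

View pics/a.png

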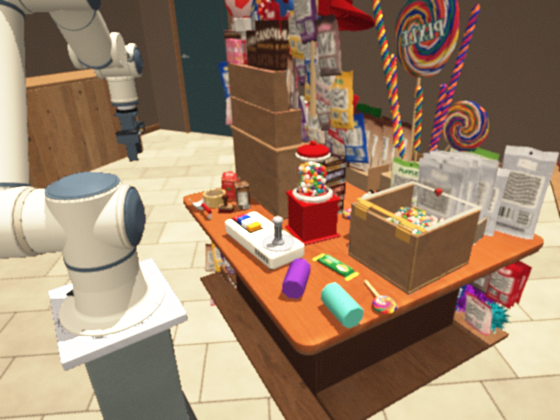

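View pics/b.png

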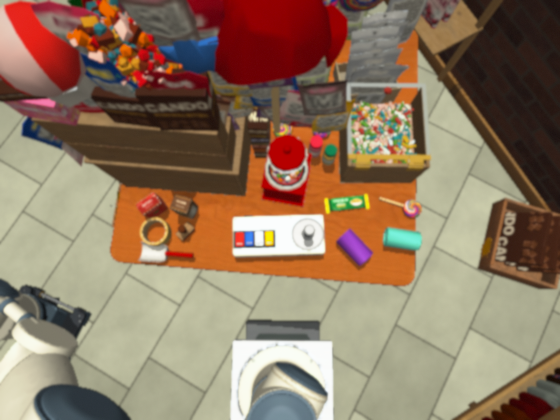

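Top view: dryer at about (280,237), with keys red, blue, white, amber from left to right (237–270,238). The post is at (308,233), the mint tumbler at (402,239), and the purple decoy at (354,246). Next I'll measure them.

Run:
```python
from h import *
for n in("top","scene"):
    z=np.load(n+".npz"); im,P=z["im"],z["P"]; hsv=cv2.cvtColor(im,cv2.COLOR_RGB2HSV); H,S,V=[hsv[...,i].astype(int) for i in range(3)]
    reg=(P[...,0]>.25)&(P[...,0]<.75)&(abs(P[...,1])<.5)&(P[...,2]>.005)&(P[...,2]<.2)
    print(n)
    def show(nm,m):
        k,l,st,_=cv2.connectedComponentsWithStats((m&reg).astype(np.uint8))
        for i in range(1,k):
            if st[i,4]>40:
                q=P[l==i]; 
                (c,wh,a)=cv2.minAreaRect((q[:,:2]*1000).astype(np.float32))
                print(nm,st[i],"med",np.round(np.median(q,0),4),"rect",np.round(c,1),np.round(wh,1),round(a,1),"z98",np.round(np.percentile(q[:,2],[2,50,98]),3))
    show("mint",(H>72)&(H<95)&(S>70)); show("purple",(H>125)&(H<150)&(S>90))
    show("yellow",(H>18)&(H<30)&(S>170)&(V>150)); show("blue",(H>105)&(H<122)&(S>150)); show("red",((H<6)|(H>174))&(S>190)&(V>100))
    show("deck",(S<60)&(abs(P[...,2]-.055)<.008)); show("post",abs(P[...,2]-.141)<.008)
```

```text
top
mint [384 228  38  22 615] med [ 0.4722 -0.3917  0.0554] rect [ 476.4 -393.9] [109.6  57. ] 82.0 z98 [0.01  0.055 0.063]
purple [338 230  34  35 585] med [ 0.4447 -0.2316  0.0554] rect [ 447.  -233.9] [106.4  56.1] 41.4 z98 [0.031 0.055 0.062]
yellow [350 155  79  11 377] med [ 0.7006 -0.3461  0.1935] rect [ 705.8 -318.6] [236.5  48.2] 88.5 z98 [0.106 0.194 0.199]
yellow [265 231   9  15 112] med [0.4698 0.0436 0.0735] rect [470.6  43.6] [26.2 43.9] 89.9 z98 [0.055 0.073 0.078]
blue [245 232   8  10  75] med [0.4751 0.1105 0.0739] rect [474.1 109.3] [30.  23.1] 0.7 z98 [0.069 0.074 0.078]
red [262 176  46  30 416] med [ 0.6124 -0.0114  0.137 ] rect [648.3  -3.9] [143.2  94.5] 79.9 z98 [0.005 0.137 0.149]
red [236 233   8   9  64] med [0.4731 0.1408 0.0631] rect [473.5 139.4] [27.  22.8] 2.1 z98 [0.056 0.063 0.068]
red [166 251  27   7 104] med [0.4193 0.3369 0.0379] rect [419.5 337.1] [86.6 13.2] 85.1 z98 [0.031 0.038 0.042]
deck [ 233  215   92   41 2721] med [ 0.4922 -0.0042  0.0541] rect [484.6  14.3] [128.5 296.1] 1.9 z98 [0.048 0.054 0.061]
post [306 153   6  17  59] med [ 0
[... 940 characters left out ...]
  54   55 1949] med [ 0.6333 -0.0653  0.0796] rect [677.5  21.3] [214.1 144.6] 81.6 z98 [0.009 0.08  0.148]
deck [ 225  212   79   48 1358] med [ 0.4669 -0.0344  0.0565] rect [484.   13.6] [129.9 301.4] 2.0 z98 [0.048 0.056 0.062]
post [238 158  63  31 234] med [0.6437 0.1909 0.1407] rect [643.2 302.7] [ 93.1 380. ] 10.1 z98 [0.133 0.141 0.149]
post [286 190  55  21 318] med [ 0.6336 -0.0638  0.1463] rect [676.2  -8.6] [144. 143.] 79.3 z98 [0.134 0.146 0.149]
post [350 215  84  40 435] med [ 0.6789 -0.3646  0.1412] rect [ 682.1 -327.6] [ 69.7 258.8] 15.2 z98 [0.133 0.141 0.149]
post [272 216  11   8  68] med [ 0.4843 -0.0856  0.1424] rect [487.3 -82.5] [31.1 29.7] 8.9 z98 [0.134 0.142 0.146]
```

Run:
```python
from h import *
z=np.load("top.npz");P=z["P"];im=z["im"]
m=(abs(P[...,1]+.005)<.05)&(P[...,0]>.53)&(P[...,0]<.75)&(P[...,2]>.03)
q=P[m]; 
for a in np.arange(.03,.34,.04):
    k=q[(q[:,2]>a)&(q[:,2]<a+.04)]
    if len(k): print(round(a,2),len(k),np.round(np.percentile(k[:,0],[1,50]),3))
# wrist angles
for nm,j1s,az in (("pick",(-.8,-.95),(83,)),("place",(-.4,-.55),(90,60,45,30,0))):
  for el in (45,) :
   for A in az:
    for j1 in j1s:
     for ph in (1.6,1.9):
      e=np.radians(el);A_=np.radians(A); zt=np.array([np.cos(e)*np.cos(A_),np.cos(e)*np.sin(A_),-np.sin(e)])
      for sg in (1,-1):
       y=sg*np.array([-np.sin(A_),np.cos(A_),0]); x=np.cross(y,zt)
       D=np.stack([x,y,zt],1)
       M=(R.from_euler('ZY',[j1,ph]).inv()*R.from_matrix(D)*R.from_euler('z',-np.pi/2))
       print(nm,A,j1,ph,sg,np.round(M.as_euler('ZYZ'),2))
```

```text
0.03 262 [0.532 0.545]
0.07 91 [0.602 0.611]
0.11 229 [0.598 0.614]
0.15 326 [0.609 0.632]
0.19 129 [0.627 0.64 ]
0.23 22 [0.631 0.635]
0.27 359 [0.62  0.639]
0.31 844 [0.631 0.671]
pick 83 -0.8 1.6 1 [0.65 2.01 2.6 ]
pick 83 -0.8 1.6 -1 [ 0.65  2.01 -0.54]
pick 83 -0.8 1.9 1 [0.6  1.76 2.42]
pick 83 -0.8 1.9 -1 [ 0.6   1.76 -0.72]
pick 83 -0.95 1.6 1 [0.59 2.09 2.47]
pick 83 -0.95 1.6 -1 [ 0.59  2.09 -0.67]
pick 83 -0.95 1.9 1 [0.52 1.84 2.3 ]
pick 83 -0.95 1.9 -1 [ 0.52  1.84 -0.84]
place 90 -0.4 1.6 1 [0.74 1.83 2.83]
place 90 -0.4 1.6 -1 [ 0.74  1.83 -0.31]
place 90 -0.4 1.9 1 [0.71 1.6  2.63]
place 90 -0.4 1.9 -1 [ 0.71  1.6  -0.51]
place 90 -0.55 1.6 1 [0.7  1.93 2.71]
place 90 -0.55 1.6 -1 [ 0.7   1.93 -0.43]
place 90 -0.55 1.9 1 [0.65 1.69 2.52]
place 90 -0.55 1.9 -1 [ 0.65  1.69 -0.62]
place 60 -0.4 1.6 1 [ 0.78  1.46 -3.07]
place 60 -0.4 1.6 -1 [0.78 1.46 0.07]
place 60 -0.4 1.9 1 [0.83 1.25 2.99]
place 60 -0.4 1.9 -1 [ 0.83  1.25 -0.15]
place 60 -0.55 1.6 1 [0.79 1.57 3.1 ]
place 60 -0.55 1.6 -1 [ 0.79  1.57 -0.04]
place 60 -0.55 1.9 1 [0.81 1.36 2.89]
place 60 -0.55 1.9 -
[... 261 characters left out ...]
ce 45 -0.55 1.9 1 [0.84 1.18 3.06]
place 45 -0.55 1.9 -1 [ 0.84  1.18 -0.08]
place 30 -0.4 1.6 1 [ 0.68  1.11 -2.67]
place 30 -0.4 1.6 -1 [0.68 1.11 0.47]
place 30 -0.4 1.9 1 [ 0.82  0.89 -2.91]
place 30 -0.4 1.9 -1 [0.82 0.89 0.23]
place 30 -0.55 1.6 1 [ 0.73  1.2  -2.8 ]
place 30 -0.55 1.6 -1 [0.73 1.2  0.35]
place 30 -0.55 1.9 1 [ 0.84  0.99 -3.03]
place 30 -0.55 1.9 -1 [0.84 0.99 0.11]
place 0 -0.4 1.6 1 [ 0.38  0.83 -2.12]
place 0 -0.4 1.6 -1 [0.38 0.83 1.02]
place 0 -0.4 1.9 1 [ 0.54  0.56 -2.33]
place 0 -0.4 1.9 -1 [0.54 0.56 0.81]
place 0 -0.55 1.6 1 [ 0.49  0.9  -2.3 ]
place 0 -0.55 1.6 -1 [0.49 0.9  0.84]
place 0 -0.55 1.9 1 [ 0.66  0.65 -2.54]
place 0 -0.55 1.9 -1 [0.66 0.65 0.6 ]
```

```bash
cat >> h.py <<'E'
def ori(az,el,sg):
    A,e=np.radians([az,el]); z=np.array([np.cos(e)*np.cos(A),np.cos(e)*np.sin(A),-np.sin(e)])
    y=sg*np.array([-np.sin(A),np.cos(A),0]); return np.stack([np.cross(y,z),y,z],1)
def rel(D,p,T=None):
    if T is None: T=pose()[1]
    d=T[:3,:3].T@(np.array(p)-T[:3,3]); r=R.from_matrix(T[:3,:3].T@D).as_rotvec(degrees=True)
    print("row",np.round(d/.03,2),np.round(r/6,2))
E
python3 - <<'E'
from h import *
D=ori(83.4,45,-1); rel(D,[.44,.05,.30])
T=np.eye(4);T[:3,:3]=D;T[:3,3]=[.44,.05,.30]
G=np.array([.472,-.414,.034])+.019*D[:,2]
rel(D,G-.12*D[:,2],T)
E
```

```text
row [-12.82 -13.5   -2.87] [-4.8   6.43 11.55]
row [-17.05   2.84  -7.87] [0. 0. 0.]
```

Emit:
carry_out(rows=[[91,-12.8,-13.5,-2.9,-4.8,6.43,11.55],[91,-12.8,-13.5,-2.9,-4.8,6.43,11.55],[91,-12.8,-13.5,-2.9,-4.8,6.43,11.55],[91,-12.8,-13.5,-2.9,-4.8,6.43,11.55],[91,-12.8,-13.5,-2.9,-4.8,6.43,11.55],[91,-12.8,-13.5,-2.9,-4.8,6.43,11.55],[91,-12.8,-13.5,-2.9,-4.8,6.43,11.55],[91,-12.8,-13.5,-2.9,-4.8,6.43,11.55],[91,-12.8,-13.5,-2.9,-4.8,6.43,11.55],[91,-12.8,-13.5,-2.9,-4.8,6.43,11.55],[91,-12.8,-13.5,-2.9,-4.8,6.43,11.55],[91,-12.8,-13.5,-2.9,-4.8,6.43,11.55],[91,-12.8,-13.5,-2.9,-4.8,6.43,11.55],[91,-12.8,-13.5,-2.9,-4.8,6.43,11.55],[91,-12.8,-13.5,-2.9,-4.8,6.43,11.55],[91,-12.8,-13.5,-2.9,-4.8,6.43,11.55]])

```text
time: 1.43
ee_pos: [0.4392, 0.0482, 0.3008]
tool_rot: [-0.256, 0.691, 0.613, 0.287]
ft_force: [1.9, 0.3, 0.5]
gripper_width: 0.0916
gripper_force: 0.0
```

Run:
```python
from h import *
s,T=pose(); print(s["time"],s["joint_pos"].round(2),T.round(3)); D=ori(83.4,45,-1)
G=np.array([.472,-.414,.034])+.019*D[:,2]
rel(D,G-.12*D[:,2])
```

```text
1.4333 [-0.59  0.28  1.77  0.69  1.53 -0.65] [[ 0.085  0.993  0.083  0.439]
 [ 0.7   -0.119  0.704  0.048]
 [ 0.709 -0.002 -0.705  0.301]
 [ 0.     0.     0.     1.   ]]
row [-16.99   2.94  -7.86] [ 0.02 -0.03 -0.04]
```

Emit:
carry_out(rows=[[91,-17,2.94,-7.86,0,0,0],[91,-17,2.94,-7.86,0,0,0],[91,-17,2.94,-7.86,0,0,0],[91,-17,2.94,-7.86,0,0,0],[91,-17,2.94,-7.86,0,0,0],[91,-17,2.94,-7.86,0,0,0],[91,-17,2.94,-7.86,0,0,0],[91,-17,2.94,-7.86,0,0,0],[91,-17,2.94,-7.86,0,0,0],[91,-17,2.94,-7.86,0,0,0],[91,-17,2.94,-7.86,0,0,0],[91,-17,2.94,-7.86,0,0,0],[91,-17,2.94,-7.86,0,0,0],[91,-17,2.94,-7.86,0,0,0],[91,-17,2.94,-7.86,0,0,0],[91,-17,2.94,-7.86,0,0,0],[91,-17,2.94,-7.86,0,0,0]])

```text
time: 2.85
ee_pos: [0.4668, -0.4826, 0.1063]
tool_rot: [-0.255, 0.689, 0.614, 0.287]
ft_force: [0.3, 0.7, -0.1]
gripper_width: 0.0909
gripper_force: 0.0
```

Run:
```python
from h import *
s,T=pose(); print(s["time"],s["joint_pos"].round(2),T.round(3))
for n in("wrist","scene"):
    im,d,P,K,E=cam(n); 
    if n=="wrist": save("w1",im)
    hsv=cv2.cvtColor(im,cv2.COLOR_RGB2HSV).astype(int)
    m=(hsv[...,0]>72)&(hsv[...,0]<95)&(hsv[...,1]>70)&(P[...,2]>.01)&(P[...,2]<.08)&(P[...,1]<-.25)
    q=P[m]; print(n,len(q)); t=q[q[:,2]>np.percentile(q[:,2],90)-.004]
    print(cv2.minAreaRect((q[:,:2]*1000).astype(np.float32)),cv2.minAreaRect((t[:,:2]*1000).astype(np.float32)),t[:,2].mean())
```

```text
2.85 [-1.1   1.02  0.81  0.44  1.97 -0.95] [[ 0.081  0.993  0.082  0.467]
 [ 0.701 -0.115  0.704 -0.483]
 [ 0.708  0.001 -0.706  0.106]
 [ 0.     0.     0.     1.   ]]
wrist 9012
((526.9197387695312, -401.2039794921875), (110.59339904785156, 155.89488220214844), 81.93656921386719) ((478.8951416015625, -394.1414794921875), (110.1036148071289, 33.95098876953125), 82.06488037109375) 0.06032277500413559
scene 750
((471.4635009765625, -394.37921142578125), (109.5721664428711, 50.24148941040039), 80.65946197509766) ((477.361572265625, -386.6929931640625), (92.31901550292969, 31.63994789123535), 82.39262390136719) 0.060779699615194485
```

View pics/w1.png

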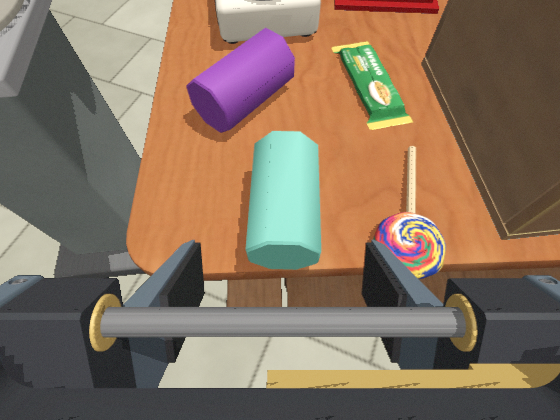

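Wrist view: the mint tumbler is between the fingers, with its closed bottom at (283,252) and mouth at (285,135). A lollipop at (408,240) is close to the right finger, so I'll measure that clearance.

Run:
```python
from h import *
im,d,P,K,E=cam("wrist")
v,u=np.mgrid[:420,:560]; hsv=cv2.cvtColor(im,cv2.COLOR_RGB2HSV).astype(int)
m=(u>365)&(u<450)&(v>205)&(v<280)&(P[...,2]>.012)&(P[...,2]<.08)&(P[...,0]<.62)
q=P[m]; print(len(q),q.min(0).round(3),q.max(0).round(3),np.percentile(q,[3,50,97],axis=0).round(3))
D=ori(82.2,45,-1); c=np.array([.477,-.3942,.034]); a=np.radians(82.2); ax=np.array([np.cos(a),np.sin(a),0])
G=c-.02*ax+.019*D[:,2]; print(G); rel(D,G-.06*D[:,2]); rel(D,G)
for x in (.5,): 
  T=np.linalg.inv(pose()[1]); print("lolli in tool", (q@T[:3,:3].T+T[:3,3]).min(0).round(3),(q@T[:3,:3].T+T[:3,3]).max(0).round(3))
```

```text
3098 [ 0.556 -0.473  0.012] [ 0.617 -0.402  0.024] [[ 0.562 -0.469  0.015]
 [ 0.588 -0.441  0.02 ]
 [ 0.611 -0.414  0.023]]
[ 0.47610903 -0.40070423  0.02056497]
row [-0.11 -0.05  1.98] [-0.14 -0.01  0.15]
row [-0.11 -0.02  3.98] [-0.14 -0.01  0.15]
lolli in tool [-0.051  0.082  0.081] [0.    0.145 0.134]
```

Emit:
carry_out(rows=[[78,-0.11,-0.05,1,-0.14,-0.01,0.15],[78,-0.11,-0.05,2,-0.14,-0.01,0.15],[78,-0.11,-0.03,2.7,-0.14,-0.01,0.15],[78,-0.11,-0.02,3.3,-0.14,-0.01,0.15],[78,-0.11,-0.02,3.7,-0.14,-0.01,0.15],[78,-0.11,-0.02,3.98,-0.14,-0.01,0.15],[78,-0.11,-0.02,3.98,-0.14,-0.01,0.15],[50,-0.11,-0.02,3.98,-0.14,-0.01,0.15],[50,-0.11,-0.02,3.98,-0.14,-0.01,0.15],[50,-0.11,-0.02,3.98,-0.14,-0.01,0.15],[50,-0.11,-0.02,3.98,-0.14,-0.01,0.15],[50,-0.11,-0.02,3.98,-0.14,-0.01,0.15],[50,-0.11,-0.02,3.98,-0.14,-0.01,0.15]])

```text
time: 4.08
ee_pos: [0.476, -0.4025, 0.0205]
tool_rot: [-0.251, 0.697, 0.607, 0.289]
ft_force: [0.8, -3.6, 5.8]
gripper_width: 0.0599
gripper_force: 30.0
```

Run:
```python
from h import *
s,T=pose(); print(s["joint_pos"].round(2),s["gripper_width"],s["gripper_force"],s["ft_force"]); print(T.round(3))
D=T[:3,:3]; rel(D,T[:3,3]+[0,0,.2])
```

```text
[-1.05  1.03  1.07  0.45  1.7  -1.01] 0.05986641981868214 29.99516467039939 [ 0.81529381 -3.56338446  5.78883845]
[[ 0.096  0.991  0.098  0.476]
 [ 0.701 -0.137  0.7   -0.402]
 [ 0.706  0.001 -0.708  0.021]
 [ 0.     0.     0.     1.   ]]
row [ 4.71  0.01 -4.72] [0. 0. 0.]
```

Emit:
carry_out(rows=[[50,0.3,0,-0.3,0,0,0],[50,1,0,-1,0,0,0],[50,1.8,0,-1.8,0,0,0],[50,2.6,0,-2.6,0,0,0],[50,3.4,0,-3.4,0,0,0],[50,4.2,0,-4.2,0,0,0],[50,4.7,0,-4.7,0,0,0],[50,4.7,0,-4.7,0,0,0]])

```text
time: 4.75
ee_pos: [0.4764, -0.4028, 0.2248]
tool_rot: [-0.248, 0.696, 0.609, 0.288]
ft_force: [0.6, -0.2, -1.1]
gripper_width: 0.0595
gripper_force: 30.0
```

Run:
```python
from h import *
s,T=pose(); print(s["time"],s["joint_pos"].round(2),s["gripper_width"],s["ft_force"]); print(T.round(3))
im,d,P,K,E=cam("scene"); hsv=cv2.cvtColor(im,cv2.COLOR_RGB2HSV).astype(int)
m=(hsv[...,0]>72)&(hsv[...,0]<95)&(hsv[...,1]>70)&(P[...,2]>.15)&(P[...,1]<-.25)&(P[...,0]<.6)
q=P[m]; print(len(q),np.percentile(q,[1,50,99],axis=0).round(3)); 
c=(q-q.mean(0)); print(np.linalg.svd(c,full_matrices=False)[2][0])
save("s2",im)
# after 180 spin: tool position for tumbler axis over post
D=T[:3,:3]@R.from_euler('z',180,degrees=True).as_matrix()
print(D.round(3))
```

```text
4.75 [-1.05  0.8   0.97  0.49  1.98 -0.86] 0.05954765535142077 [ 0.57500886 -0.18012572 -1.06315459]
[[ 0.093  0.991  0.099  0.476]
 [ 0.705 -0.136  0.696 -0.403]
 [ 0.703  0.005 -0.711  0.225]
 [ 0.     0.     0.     1.   ]]
229 [[ 0.387 -0.5    0.21 ]
 [ 0.457 -0.447  0.229]
 [ 0.495 -0.341  0.307]]
[-0.14197226 -0.95519129  0.25971807]
[[-0.093 -0.991  0.099]
 [-0.705  0.136  0.696]
 [-0.703 -0.005 -0.711]]
```

View pics/s2.png

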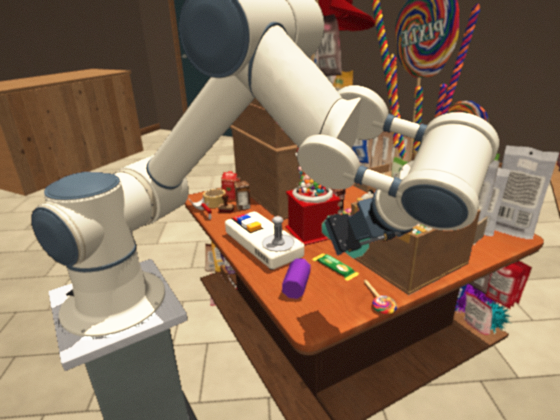

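Grasped and lifted; the scene is clear. I'll spin half way now.

Emit:
carry_out(rows=[[50,0,0,0,0,0,1.1],[50,0,0,0,0,0,2.2],[50,0,0,0,0,0,3.3],[50,0,0,0,0,0,4.4],[50,0,0,0,0,0,5.5],[50,0,0,0,0,0,6.6],[50,0,0,0,0,0,7.7],[50,0,0,0,0,0,8.8],[50,0,0,0,0,0,9.9],[50,0,0,0,0,0,11],[50,0,0,0,0,0,12.1],[50,0,0,0,0,0,13.2],[50,0,0,0,0,0,14.3],[50,0,0,0,0,0,15]])

```text
time: 5.97
ee_pos: [0.4754, -0.4012, 0.2184]
tool_rot: [-0.382, 0.921, -0.066, 0.024]
ft_force: [-0.3, 0.8, -1.7]
gripper_width: 0.0598
gripper_force: 30.0
```

```bash
cat >> h.py <<'E'
# tumbler in tool frame, from the pick
Tp=np.eye(4); Tp[:3,:3]=ori(82.0,45.05,-1); Tp[:3,3]=[.476,-.4025,.0205]
a=np.radians(82.2); ax_t=Tp[:3,:3].T@np.array([np.cos(a),np.sin(a),0]); c_t=Tp[:3,:3].T@(np.array([.477,-.3942,.030])-Tp[:3,3]); c_t[1]=0; ax_t[1]=0; ax_t/=np.linalg.norm(ax_t)
POST=np.array([.488,-.081])
def place(az,zc,xy=POST):
    # tool pose with mouth straight down, centre at zc, tool z azimuth az
    ang=np.degrees(np.arccos(ax_t[2])); el=90-ang
    D=ori(az,el,1)
    return D,np.array([xy[0],xy[1],zc])-D@c_t, D@ax_t
E
python3 - <<'E'
from h import *
s,T=pose(); print(s["time"],s["joint_pos"].round(2),s["gripper_width"],s["ft_force"]); print(T.round(3),c_t,ax_t)
D,p,axw=place(82,.235); print(p,axw); rel(D,p); rel(D,T[:3,3])
E
```

```text
5.9667 [-1.05  0.81  0.98  0.49  1.97  0.71] 0.05975084277440595 [-0.31223369  0.83234304 -1.65788163]
[[ 0.99  -0.104  0.096  0.475]
 [-0.141 -0.699  0.701 -0.401]
 [-0.006 -0.708 -0.706  0.218]
 [ 0.     0.     0.     1.   ]] [ 0.01262709  0.         -0.00081825] [0.70772358 0.         0.70648944]
[ 0.48932214 -0.07159245  0.2433584 ] [ 2.14861536e-17  1.65690928e-17 -1.00000000e+00]
row [-1.09 -8.31  7.17] [ 0.02  0.02 14.95]
row [0. 0. 0.] [ 0.02  0.02 14.95]
```

Emit:
carry_out(rows=[[50,0,0,0,0,0,1.1],[50,-0.05,-0.5,0.43,0,0,2.2],[50,-0.1,-1.1,0.95,0,0,3.3],[50,-0.2,-1.8,1.55,0,0,4.4],[50,-0.3,-2.5,2.16,0,0,5.5],[50,-0.4,-3.2,2.76,0,0,6.6],[50,-0.5,-3.9,3.36,0,0,7.7],[50,-0.6,-4.6,3.97,0,0,8.8],[50,-0.7,-5.3,4.57,0,0,9.9],[50,-0.8,-6,5.18,0,0,11],[50,-0.9,-6.7,5.78,0,0,12.1],[50,-1,-7.3,6.3,0,0,13.2],[50,-1.05,-7.8,6.73,0,0,14.3],[50,-1.09,-8.31,7.17,0,0,14.95],[50,-1.09,-8.31,7.17,0,0,14.95],[50,-1.09,-8.31,7.17,0,0,14.95]])

```text
time: 7.3
ee_pos: [0.4875, -0.071, 0.2432]
tool_rot: [0.289, -0.61, 0.694, 0.251]
ft_force: [0.2, -1.3, -0.7]
gripper_width: 0.0596
gripper_force: 30.0
```

Run:
```python
from h import *
s,T=pose(); print(s["time"],s["joint_pos"].round(2),s["gripper_width"],s["ft_force"]); print(T.round(3)); print("axis",(T[:3,:3]@ax_t).round(3),"c",(T@np.r_[c_t,1]).round(4))
ims=[]
for n in("scene","top"):
    im,d,P,K,E=cam(n); hsv=cv2.cvtColor(im,cv2.COLOR_RGB2HSV).astype(int)
    m=(hsv[...,0]>72)&(hsv[...,0]<95)&(hsv[...,1]>60)&(P[...,2]>.15)&(P[...,1]<.1)&(P[...,1]>-.2)&(P[...,0]<.56)
    k,l,st,_=cv2.connectedComponentsWithStats(m.astype(np.uint8)); i=1+np.argmax(st[1:,4]); q=P[l==i]; print(n,st[i],np.percentile(q,[2,50,98],axis=0).round(3))
    x,y=(st[i][:2]+st[i][2:4]//2); x0,y0=int(np.clip(x-70,0,420)),int(np.clip(y-60,0,300)); ims.append(cv2.resize(im[y0:y0+120,x0:x0+140],None,fx=2.8,fy=2.8,interpolation=cv2.INTER_CUBIC)); print(x0,y0)
save("c3",np.hstack(ims))
```

```text
7.3 [-0.72  0.48  1.61  0.63  1.56  2.38] 0.05959875204935949 [ 0.23740127 -1.25161376 -0.6529811 ]
[[-0.09  -0.991  0.095  0.488]
 [-0.701  0.131  0.701 -0.071]
 [-0.707 -0.004 -0.707  0.243]
 [ 0.     0.     0.     1.   ]]
axis [ 0.003 -0.001 -1.   ] c [ 0.4863 -0.0804  0.2349  1.    ]
scene [266 185  22  27 469] [[ 0.439 -0.154  0.184]
 [ 0.471 -0.107  0.222]
 [ 0.504 -0.072  0.28 ]]
207 138
top [362 202   1   1   1] [[ 0.518 -0.194  0.377]
 [ 0.518 -0.194  0.377]
 [ 0.518 -0.194  0.377]]
292 142
```

View pics/c3.png

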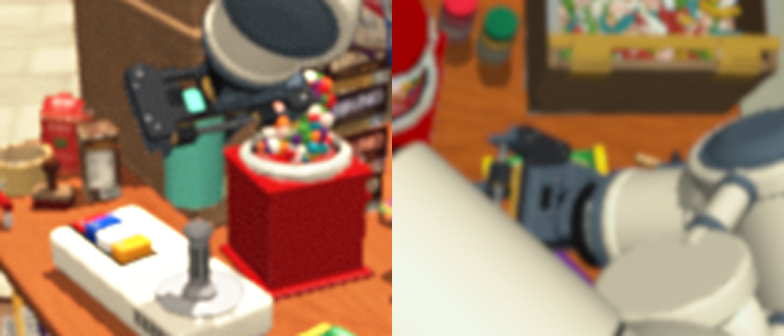

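Scene crop: the tumbler is upside down at about (195,165), above the post at (200,225). I'll check the lateral alignment by projection.

Run:
```python
from h import *
im,d,P,K,E=cam("scene"); hsv=cv2.cvtColor(im,cv2.COLOR_RGB2HSV).astype(int)
def pr(p): q=E[:3,:3].T@(np.array(p)-E[:3,3]); return K[0,2]+K[0,0]*q[0]/-q[2],K[1,2]-K[1,1]*q[1]/-q[2],-q[2]
m=(hsv[...,0]>72)&(hsv[...,0]<95)&(hsv[...,1]>60)&(P[...,1]<.1)&(P[...,1]>-.2)&(P[...,0]<.56)
for r in range(196,212,2):
    c=np.where(m[r,255:300])[0]+255; print(r,c.min() if len(c) else 0,c.max() if len(c) else 0, (c.min()+c.max())/2)
for z in (.235,.21,.18,.143,.12): print(z,np.round(pr([*POST,z]),2))
# post columns
g=(P[...,2]>.09)&(P[...,2]<.15)&(abs(P[...,0]-.48)<.04)&(abs(P[...,1]+.09)<.04)
for r in range(214,236,2):
    c=np.where(g[r,255:300])[0]+255; print("post",r,c.min() if len(c) else 0,c.max() if len(c) else 0)
im,d,P,K,E=cam("wrist"); save("w3",im)
```

```text
196 266 286 276.0
198 266 286 276.0
200 266 286 276.0
202 267 287 277.0
204 267 286 276.5
206 267 286 276.5
208 268 285 276.5
210 270 283 276.5
0.235 [276.43 191.     1.15]
0.21 [276.67 198.74   1.16]
0.18 [276.96 207.84   1.17]
0.143 [277.31 218.79   1.19]
0.12 [277.52 225.44   1.2 ]
post 214 0 0
post 216 277 278
post 218 273 282
post 220 272 282
post 222 273 281
post 224 274 281
post 226 274 281
post 228 274 281
post 230 274 281
post 232 274 281
post 234 274 281
```

View pics/w3.png

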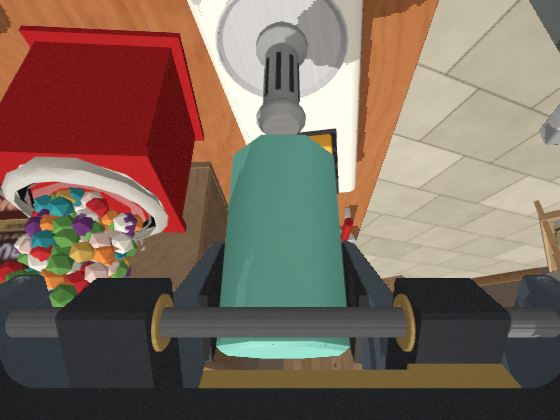

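Run:
```python
from h import *
for z in (.2,.16,.13,.118,.1125):
    D,p,_=place(82.3,z,[.489,-.081]); rel(D,p)
```

```text
row [ 0.79 -0.06  0.85] [-0.02 -0.01  0.04]
row [ 1.73 -0.06  1.79] [-0.02 -0.01  0.04]
row [ 2.44 -0.05  2.5 ] [-0.02 -0.01  0.04]
row [ 2.72 -0.05  2.78] [-0.02 -0.01  0.04]
row [ 2.85 -0.05  2.91] [-0.02 -0.01  0.04]
```

Emit:
carry_out(rows=[[50,0.2,-0.06,0.24,0,0,0],[50,0.5,-0.06,0.56,0,0,0],[50,0.8,-0.06,0.86,0,0,0],[50,1.1,-0.06,1.16,0,0,0],[50,1.4,-0.06,1.46,0,0,0],[50,1.7,-0.06,1.76,0,0,0],[50,2,-0.06,2.06,0,0,0],[50,2.2,-0.05,2.26,0,0,0],[50,2.4,-0.05,2.46,0,0,0],[50,2.55,-0.05,2.61,0,0,0],[50,2.66,-0.05,2.72,0,0,0],[50,2.72,-0.05,2.78,0,0,0],[50,2.72,-0.05,2.78,0,0,0]])

```text
time: 8.58
ee_pos: [0.4902, -0.0708, 0.1265]
tool_rot: [0.289, -0.609, 0.695, 0.251]
ft_force: [0.2, -0.8, -0.2]
gripper_width: 0.06
gripper_force: 30.0
```

Run:
```python
from h import *
s,T=pose(); print(s["time"],s["gripper_width"],s["ft_force"],s["wrist_torque"]); print("axis",(T[:3,:3]@ax_t).round(3),"c",(T@np.r_[c_t,1]).round(4))
D,p,_=place(82.3,.1125,[.489,-.081]); rel(D,p)
```

```text
8.5833 0.06001668915876377 [ 0.18101049 -0.82388589 -0.20144952] [-4.84569924e-01  1.71885780e-01 -6.09626327e-05]
axis [ 0.004 -0.001 -1.   ] c [ 0.489  -0.0802  0.1182  1.    ]
row [ 0.15 -0.01  0.11] [-0.02 -0.01  0.03]
```

Emit:
carry_out(rows=[[50,0.04,0,0.04,0,0,0],[50,0.07,0,0.07,0,0,0],[50,0.1,0,0.1,0,0,0],[50,0.1,0,0.1,0,0,0]])

```text
time: 8.92
ee_pos: [0.4902, -0.0708, 0.1225]
tool_rot: [0.289, -0.609, 0.695, 0.251]
ft_force: [-0.1, -0.3, -1.7]
gripper_width: 0.0598
gripper_force: 30.0
```

Emit:
carry_out(rows=[[50,0.02,0,0.02,0,0,0],[50,0.03,0,0.03,0,0,0],[50,0.03,0,0.03,0,0,0]])

```text
time: 9.17
ee_pos: [0.4903, -0.0708, 0.122]
tool_rot: [0.29, -0.609, 0.695, 0.251]
ft_force: [-2.2, -2.6, 11.8]
gripper_width: 0.0598
gripper_force: 30.0
```

Emit:
carry_out(rows=[[70,0,0,0,0,0,0],[78,0,0,0,0,0,0],[85,0,0,0,0,0,0],[85,0,0,0,0,0,0],[85,0,0,-0.3,0,0,0],[85,0,0,-0.8,0,0,0],[85,0,0,-1.5,0,0,0],[85,0,0,-2.5,0,0,0],[85,0,0,-3.5,0,0,0],[85,0,0,-4.5,0,0,0],[85,0,0,-5.5,0,0,0],[85,0,0,-6.5,0,0,0],[85,0,0,-6.5,0,0,0]])

```text
time: 10.25
ee_pos: [0.4718, -0.2119, 0.2625]
tool_rot: [0.289, -0.609, 0.696, 0.247]
ft_force: [0.1, -0.6, 0.7]
gripper_width: 0.0852
gripper_force: 0.0
```

Run:
```python
from h import *
s,T=pose(); print(s["time"],s["joint_pos"].round(2),s["ft_force"]); print(T.round(3))
im,d,P,K,E=cam("wrist"); save("w4",im)
hsv=cv2.cvtColor(im,cv2.COLOR_RGB2HSV).astype(int)
m=(hsv[...,0]>72)&(hsv[...,0]<95)&(hsv[...,1]>60)&(P[...,1]<.1)&(P[...,1]>-.2)&(P[...,0]<.56)
q=P[m]; print(np.percentile(q,[1,50,99],axis=0).round(4)); t=q[q[:,2]>.160]; print(len(t),np.median(t,0).round(4),np.percentile(t,[3,97],axis=0).round(4), np.linalg.lstsq(np.c_[t[:,:2],np.ones(len(t))],t[:,2],rcond=None)[0])
# post-place tool pose for key: tool down, closing along dryer x, tilted
A=np.radians(2); 
for el,az,sg in ((78,2,1),(78,2,-1)):
    e=np.radians(el); z=np.array([np.cos(e)*np.cos(A),np.cos(e)*np.sin(A),-np.sin(e)])
    x=-sg*np.array([-np.sin(A),np.cos(A),0]); y=np.cross(z,x); D=np.stack([x,y,z],1)
    print(D.round(3)); rel(D,[.466,.041,.25])
    for j1 in (-.1,.1): print((R.from_euler('ZY',[j1,1.9]).inv()*R.from_matrix(D)*R.from_euler('z',-np.pi/2)).as_euler('ZYZ').round(2))
```

```text
10.25 [-0.9   0.56  1.39  0.55  1.76  2.32] [ 0.10717633 -0.58486476  0.65951201]
[[-0.09  -0.991  0.101  0.472]
 [-0.705  0.135  0.696 -0.212]
 [-0.704 -0.008 -0.71   0.262]
 [ 0.     0.     0.     1.   ]]
[[ 0.4593 -0.1125  0.0612]
 [ 0.4861 -0.106   0.1331]
 [ 0.5159 -0.0583  0.1687]]
1532 [ 0.4884 -0.0919  0.168 ] [[ 0.4621 -0.1113  0.1609]
 [ 0.5149 -0.0576  0.1688]] [0.01235156 0.06736196 0.16705852]
[[ 0.035 -0.978  0.208]
 [-0.999 -0.034  0.007]
 [-0.    -0.208 -0.978]]
row [-5.62  1.31  6.07] [ 1.2   7.25 -2.28]
[0.03 1.03 2.99]
[-0.02  1.03 -3.07]
[[-0.035  0.978  0.208]
 [ 0.999  0.034  0.007]
 [ 0.     0.208 -0.978]]
row [-5.62  1.31  6.07] [10.33 -1.71 25.72]
[ 0.03  1.03 -0.15]
[-0.02  1.03  0.07]
```

View pics/w4.png

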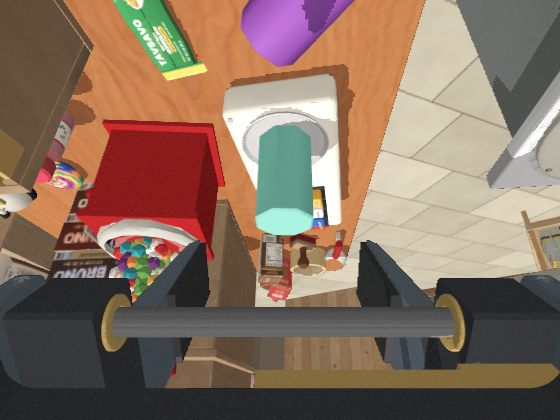

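The tumbler stands upright in the dish (wrist view about (285,180)), and its top is at 168 mm as expected. Now to the amber key: raise, and spin the wrist back with the fingers shut.

Emit:
carry_out(rows=[[40,-0.4,0,-0.4,0,0,-1.1],[0,-0.8,0,-0.8,0,0,-2.2],[0,-1.2,0,-1.2,0,0,-3.3],[0,-1.6,0,-1.6,0,0,-4.4],[0,-1.9,0,-1.9,0,0,-5.5],[0,-1.9,0,-1.9,0,0,-6.6],[0,-1.9,0,-1.9,0,0,-7.7],[0,-1.9,0,-1.9,0,0,-8.8],[0,-1.9,0,-1.9,0,0,-9.9],[0,-1.9,0,-1.9,0,0,-11],[0,-1.9,0,-1.9,0,0,-12.1],[0,-1.9,0,-1.9,0,0,-13.2],[0,-1.9,0,-1.9,0,0,-14.3],[0,-1.9,0,-1.9,0,0,-15],[0,-1.9,0,-1.9,0,0,-15]])

```text
time: 11.55
ee_pos: [0.4708, -0.2066, 0.3393]
tool_rot: [-0.382, 0.922, -0.059, 0.027]
ft_force: [0.0, 0.1, -0.0]
gripper_width: 0.0002
gripper_force: 0.0
```

```bash
cat >> h.py <<'E'
def keyori(el=78,az=2):
    A,e=np.radians([az,el]); z=np.array([np.cos(e)*np.cos(A),np.cos(e)*np.sin(A),-np.sin(e)])
    x=np.array([-np.sin(A),np.cos(A),0]); return np.stack([x,np.cross(z,x),z],1)
E
python3 - <<'E'
from h import *
s,T=pose(); print(s["time"],s["joint_pos"].round(2),T[:3,3],s["gripper_width"]); rel(keyori(),[.463,.041,.30])
E
```

```text
11.55 [-0.9   0.48  1.3   0.57  1.91  0.84] [ 0.47083259 -0.20664853  0.33925908] 0.0002364949952904449
row [-1.34 -4.84  6.69] [ -6.88  -4.9  -16.39]
```

Emit:
carry_out(rows=[[0,-0.1,-0.3,0.4,-0.43,-0.3,-1.02],[0,-0.2,-0.6,0.8,-0.86,-0.61,-2.05],[0,-0.25,-0.9,1.25,-1.29,-0.92,-3.07],[0,-0.34,-1.21,1.67,-1.72,-1.23,-4.1],[0,-0.42,-1.51,2.1,-2.15,-1.53,-5.12],[0,-0.5,-1.82,2.5,-2.58,-1.84,-6.15],[0,-0.59,-2.12,2.93,-3.01,-2.14,-7.17],[0,-0.67,-2.42,3.35,-3.44,-2.45,-8.2],[0,-0.75,-2.72,3.76,-3.87,-2.76,-9.22],[0,-0.84,-3.03,4.18,-4.3,-3.06,-10.24],[0,-0.92,-3.33,4.6,-4.73,-3.37,-11.27],[0,-1,-3.63,5.02,-5.16,-3.67,-12.29],[0,-1.09,-3.93,5.44,-5.59,-3.98,-13.3],[0,-1.17,-4.24,5.85,-6.02,-4.29,-14.34],[0,-1.26,-4.54,6.27,-6.45,-4.59,-15.37],[0,-1.34,-4.84,6.69,-6.88,-4.9,-16.39],[0,-1.34,-4.84,6.69,-6.88,-4.9,-16.39],[0,-1.34,-4.84,6.69,-6.88,-4.9,-16.39]])

```text
time: 13.05
ee_pos: [0.4627, 0.0417, 0.3]
tool_rot: [0.072, 0.692, 0.714, 0.074]
ft_force: [-0.4, -1.3, -0.3]
gripper_width: 0.0006
gripper_force: 0.0
```

Run:
```python
from h import *
s,T=pose(); print(s["time"],s["joint_pos"].round(2),T.round(3)); 
im,d,P,K,E=cam("wrist"); save("w5",im)
hsv=cv2.cvtColor(im,cv2.COLOR_RGB2HSV).astype(int); H,S,V=hsv[...,0],hsv[...,1],hsv[...,2]
for n,m in (("amber",(H>15)&(H<32)&(S>150)),("blue",(H>105)&(H<122)&(S>140)),("red",((H<7)|(H>173))&(S>180)),("white",(S<40)&(P[...,2]>.07)),("mint",(H>72)&(H<95)&(S>60)&(P[...,2]>.162))):
    m=m&(P[...,2]>.05)&(P[...,2]<.2)&(P[...,0]<.53)&(P[...,0]>.43)&((P[...,2]<.08)|(n=="mint"))
    q=P[m]; print(n,len(q), np.percentile(q,[3,50,97],axis=0).round(4).tolist() if len(q) else "")
rel(keyori(),[.463,.041,.10]); rel(keyori(),[.463,.041,.08])
```

```text
13.05 [-0.05  0.07  1.74  0.02  1.12 -0.09] [[-0.032  0.978  0.205  0.463]
 [ 1.     0.031  0.007  0.042]
 [ 0.001  0.205 -0.979  0.3  ]
 [ 0.     0.     0.     1.   ]]
amber 849 [[0.4509, 0.0332, 0.0586], [0.4738, 0.0474, 0.0755], [0.4946, 0.0588, 0.0772]]
blue 873 [[0.4486, 0.0968, 0.0724], [0.4713, 0.1099, 0.0755], [0.4912, 0.1219, 0.0773]]
red 348 [[0.4474, 0.1284, 0.0618], [0.4668, 0.1414, 0.0639], [0.4913, 0.1539, 0.0658]]
white 975 [[0.4504, 0.0514, 0.0729], [0.469, 0.0783, 0.0758], [0.4928, 0.1087, 0.0776]]
mint 42 [[0.4934, -0.1093, 0.1648], [0.4944, -0.06, 0.1685], [0.4962, -0.0507, 0.1698]]
row [ 0.   -1.38  6.53] [-0.02  0.   -0.05]
row [ 0.   -1.52  7.18] [-0.02  0.   -0.05]
```

View pics/w5.png

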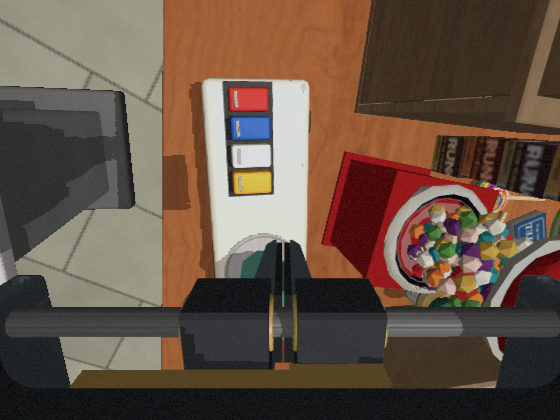

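Wrist view: amber key at (252,182), white, blue and red above it, red being the one down. Descending to just above amber.

Run:
```python
from h import *
for z in (.1,.085,.07,.062): rel(keyori(),[.474,.0415,z])
```

```text
row [ 0.01 -1.02  6.6 ] [-0.02  0.   -0.05]
row [ 0.01 -1.13  7.09] [-0.02  0.   -0.05]
row [ 0.01 -1.23  7.58] [-0.02  0.   -0.05]
row [ 0.01 -1.28  7.84] [-0.02  0.   -0.05]
```

Emit:
carry_out(rows=[[0,0,-0.15,1,0,0,0],[0,0,-0.3,2,0,0,0],[0,0,-0.45,3,0,0,0],[0,0,-0.6,4,0,0,0],[0,0,-0.77,5,0,0,0],[0,0,-0.92,6,0,0,0],[0,0,-1.02,6.6,0,0,0],[0,0,-1.13,7.09,0,0,0],[0,0,-1.13,7.09,0,0,0]])

```text
time: 13.85
ee_pos: [0.4735, 0.0397, 0.0825]
tool_rot: [0.07, 0.694, 0.713, 0.073]
ft_force: [-0.7, 0.1, 0.9]
gripper_width: 0.0005
gripper_force: 0.0
```

Run:
```python
from h import *
for z in (.075,.07,.065,.062): rel(keyori(),[.474,.0415,z])
```

```text
row [ 0.06 -0.03  0.25] [-0.06  0.01 -0.07]
row [ 0.06 -0.07  0.41] [-0.06  0.01 -0.07]
row [ 0.06 -0.1   0.57] [-0.06  0.01 -0.07]
row [ 0.06 -0.12  0.67] [-0.06  0.01 -0.07]
```

Emit:
carry_out(rows=[[0,0.05,-0.02,0.12,0,0,0],[0,0.05,-0.04,0.25,0,0,0],[0,0.05,-0.06,0.33,0,0,0],[0,0.05,-0.08,0.41,0,0,0],[0,0.05,-0.09,0.49,0,0,0],[0,0.05,-0.1,0.55,0,0,0],[0,0.05,-0.1,0.55,0,0,0]])

```text
time: 14.43
ee_pos: [0.4755, 0.0422, 0.0686]
tool_rot: [0.073, 0.692, 0.714, 0.075]
ft_force: [1.6, -1.8, 2.9]
gripper_width: 0.0006
gripper_force: 1.4
```

Emit:
carry_out(rows=[[0,0,-0.01,0.04,0,0,0],[0,0,-0.02,0.08,0,0,0],[0,0,-0.02,0.08,0,0,0]])

```text
time: 14.68
ee_pos: [0.4745, 0.0423, 0.0658]
tool_rot: [0.072, 0.692, 0.714, 0.074]
ft_force: [-0.3, -0.5, 0.2]
gripper_width: 0.0001
gripper_force: 0.0
```

Emit:
carry_out(rows=[[0,0,-0.01,0.05,0,0,0],[0,0,-0.02,0.1,0,0,0],[0,0,-0.02,0.1,0,0,0]])

```text
time: 14.93
ee_pos: [0.4745, 0.0423, 0.0626]
tool_rot: [0.072, 0.692, 0.714, 0.074]
ft_force: [-1.5, 0.1, 2.9]
gripper_width: 0.0004
gripper_force: 1.6
```

Emit:
carry_out(rows=[[0,0,-0.01,0.03,0,0,0],[0,0,-0.01,0.06,0,0,0],[0,0,-0.01,0.06,0,0,0]])

```text
time: 15.18
ee_pos: [0.4746, 0.0423, 0.0612]
tool_rot: [0.072, 0.692, 0.714, 0.074]
ft_force: [-5.5, 0.1, 15.5]
gripper_width: 0.0006
gripper_force: 7.7
```

15.5 N means the key is on its stop. Retreating straight up.

Emit:
carry_out(rows=[[0,0,0.06,-0.3,0,0,0],[0,0,0.2,-1,0,0,0],[0,0,0.4,-2,0,0,0],[0,0,0.6,-3,0,0,0],[0,0,0.8,-4,0,0,0],[0,0,1,-5,0,0,0],[0,0,1.2,-6,0,0,0],[0,0,1.4,-7,0,0,0],[0,0,1.4,-7,0,0,0],[0,0,1.4,-7,0,0,0]])

```text
time: 16.02
ee_pos: [0.4735, 0.0421, 0.2768]
tool_rot: [0.074, 0.692, 0.714, 0.076]
ft_force: [-0.9, -0.6, -1.1]
gripper_width: 0.0004
gripper_force: 0.0
```

Run:
```python
from h import *
s,T=pose(); print(s["time"],T[:3,3],s["ft_force"])
for cn in("wrist","scene"):
  im,d,P,K,E=cam(cn)
  if cn=="scene": save("s6",im)
  hsv=cv2.cvtColor(im,cv2.COLOR_RGB2HSV).astype(int); H,S,V=hsv[...,0],hsv[...,1],hsv[...,2]
  for n,m in (("amber",(H>15)&(H<32)&(S>150)),("blue",(H>105)&(H<122)&(S>140)),("red",((H<7)|(H>173))&(S>180)),("white",(S<40)&(abs(P[...,1]-.0775)<.008)&(abs(P[...,0]-.472)<.015)),("mint",(H>72)&(H<95)&(S>60))):
    m=m&(P[...,2]>.05)&(P[...,2]<.2)&(P[...,0]<.53)&(P[...,0]>.43)&((P[...,2]<.08)|(n=="mint"))&(P[...,1]>-.13)&(P[...,1]<.17)
    q=P[m]; print(cn,n,len(q), np.percentile(q,[3,50,97],axis=0).round(4).tolist() if len(q) else "")
```

```text
16.0167 [0.47352814 0.04213262 0.2768241 ] [-0.93784564 -0.64403875 -1.07707227]
wrist amber 845 [[0.4517, 0.033, 0.0602], [0.4738, 0.0464, 0.0643], [0.4943, 0.0583, 0.0659]]
wrist blue 1008 [[0.4486, 0.0964, 0.0725], [0.4716, 0.1095, 0.0756], [0.4915, 0.122, 0.0772]]
wrist red 503 [[0.4471, 0.1283, 0.0725], [0.4656, 0.1398, 0.0753], [0.491, 0.1538, 0.0771]]
wrist white 382 [[0.4574, 0.0703, 0.0744], [0.4715, 0.0779, 0.076], [0.4859, 0.0846, 0.0774]]
wrist mint 434 [[0.4624, -0.0991, 0.0619], [0.4787, -0.0539, 0.0832], [0.5128, -0.0493, 0.1686]]
scene amber 46 [[0.4493, 0.0313, 0.0599], [0.4705, 0.0366, 0.0643], [0.4869, 0.0513, 0.0676]]
scene blue 32 [[0.4462, 0.0981, 0.0617], [0.4608, 0.1067, 0.0757], [0.4822, 0.1168, 0.0777]]
scene red 45 [[0.4452, 0.1267, 0.06], [0.4633, 0.1393, 0.0752], [0.4872, 0.1519, 0.0774]]
scene white 19 [[0.4615, 0.0702, 0.0735], [0.4703, 0.0768, 0.0767], [0.4854, 0.0848, 0.079]]
scene mint 715 [[0.458, -0.1119, 0.0665], [0.4758, -0.1022, 0.1286], [0.5082, -0.065, 0.1701]]
```

View pics/s6.png

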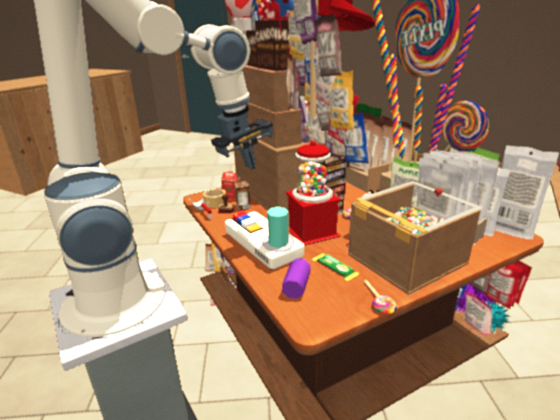

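The scene view shows the tumbler upright in the dish at (278,228). Amber is down (64 mm) and red, blue and white are up (75 mm). The other goods haven't moved, and the arm is clear.

```bash
python3 -c "
from h import *
print(ctrl.job_done())"
```

```text
the job is handed in; nothing more can be done
None
```

The job is handed in, at about 16 s on the robot's clock: the mint-green tumbler stands upside down in the drip dish, amber is latched down, red has popped up, blue and white stayed up, and the other goods look unmoved.

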